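# Ready the crushing pot: lid off, pestle in

## Robot

A 7-joint arm with a two-finger parallel gripper is mounted at the origin on the work surface. World frame = base frame: x ahead of the robot, y to its left, z up, the work surface at z = 0. Lengths are in m, angles in degrees, forces in N, time in s.
With the tool pointing down it reaches from about 0.35 to 0.9 m from the base axis. Payload 7.2 kg.
Tool frame: the origin (TCP) lies at the very end of the fingers, on their centre line; the grasp point (between the pads) lies arm.hold_point_z behind it (arm.hold_point_z is the distance from the TCP to the grasp point, in m); z points along the fingers, y is the line along which they close (so a half turn about z gives the same grasp; the last joint's range is limited). The gripper opens to 88 mm and grips with 3 to 60 N. Pads are 20 mm wide; open, the fingers measure 115 mm over their backs; the gripper's body (75 mm by 178 mm) begins 61 mm behind the grasp point.
Start: joints at [61.238, 23.554, -0.728, 91.456, 0.321, 64.991, -4.71], TCP at [0.263, -0.567, 0.183] pointing down, gripper open.
Joint ranges: [-169.25, 169.25], [-16.82, 113.86], [-84.01, 82.57], [7.8, 145.47], [-59.2, 239.2], [7.22, 106.19], [-163.78, 163.78]. Speed limits (degrees/s): [136.94, 136.94, 172.46, 172.46, 180, 180, 180].

## Interface

Orientations are given as a 3x3 rotation matrix whose columns are the frame's x, y, z axes.
In Python, from cell import arm gives the robot as it stands.
- The arm moves only by the tool drive_tool, never from a script. Its argument "rows" is a list of rows, each a list of 5 numbers: the shift along the tool's x, y, z in mm, then the turn about the tool's z in rad, then the opening, from 0 (shut) to 1 (fully open). A call has 1 to 10 rows; each row is the pose to reach, as a shift and turn from the pose commanded when the call began, along the tool's axes at that moment; what a row does not reach only later rows make up. A row lasts 1/12 s, in which the tool goes at most 41.7 mm and 7.16 degrees, less where a joint would pass 70% of its speed; a pose out of reach is approached as far as the arm can. A call with a gripper value outside its range is refused whole. The fingers move at their own pace and stop on an object; "newtons" is the grip in N (left out, the last holds). Time passes only in rows, so rows that repeat a pose let the fingers close. It gives the time, the measured TCP pose, the force, the opening and the grip force at its end, in the units of the state.
- arm.get_obs(): the state, without advancing time (a new reading comes with each control period).
- arm.get_image(name): name is "scene" or "top" or "wrist"; returns a dict with "img" (420x560x3 uint8, red, green, blue), "camera_matrix" (3x3 intrinsics, pixels), "rvec" (rotation vector, rad) and "tvec" (3), from world to camera coordinates, as OpenCV has them; the wrist camera has in their place "tool_from_camera" (4x4, takes a point from camera to tool coordinates, whose origin is the TCP and whose axes are the flange's). Camera axes: x right, y down, z forward; pixel columns grow to the right and rows downward; lengths in m; the calibration is good to about 2 mm. The wrist camera is an equidistant fisheye: a pixel r from the principal point sees the ray r / f radians off the axis. A picture is of the moment at which its call begins: read the wrist's pose just before it. There is no depth.
- arm.sign_off(): hands the job in; it is judged then, once.
Trained networks look in the newest picture that a camera, given by its name, has taken for a name from the list of things; names that differ only in an ending like _2 or _b are one class to them, and where a whole thing is asked for, a point or a joint stands for the part that bears it (a point fixed in the world has none). Each returns a list of dicts, best first, with "p" (0 to 1); they miss things now and then, are a little off and sometimes report something else, mostly with a low value. They report only what shows in the picture. A call takes as long as a camera call. They do not tell look-alikes from the thing itself.
- arm.recognise(query, camera): "extent" ([left, top, right, bottom] in pixels, round what is visible of it).
- arm.masks_of(query, camera): "region" (420x560 bool, what is visible of it) and "extent" ([left, top, right, bottom] in pixels, round what is visible of it).
- arm.pinpoint(query, camera): "position" ([column, row] in pixels: a listed point, or the origin of a listed thing).
The state is a dict: "time_s": time; "joints": joint angles; "joint_vel": joint speeds; "joint_efforts": joint torques, N m; "tool_pos": TCP position; "eef_rot": TCP orientation; "ft_force": force on the tool from outside, world axes, zero at the start; "moment": the same for the moment, N m; "finger_gap": finger opening in m; "finger_force": force on a finger pad.
Only numpy, scipy, OpenCV 4.12 (cv2) and the standard library are available. Lean on these libraries where they do the work, as an engineer would, in place of code of your own. Each camera call takes 0.05 s, during which the arm holds its last target. There are 200 camera calls.

## Task

Get the copper crushing pot ready for grinding. First lift its wooden lid off and set it down, knob up, on the round cork mat; then draw the red-handled pestle out of the slanted tool block from under the lamp bar and lower it, white head first, into the pot, letting go only once its head has reached the bottom. Leave the pot standing where it is and leave the brush, the scoop and everything else on the counter undisturbed.

Things in the scene. Friction and masses are not known exactly. Their poses are not given: they have to be found in the camera images.
- pestle_mid (a point): Pestle, 230 mm long, about 180 g, in a slot of the tool block; the only tool with a red handle (20 mm thick from 106 to 210 mm from the foot, then a round end 24 mm thick). White head, 28 mm thick, below. The point is on its axis, half-way up. Its z runs from foot to handle, at the start 28 degrees off vertical, leaning to the block's front; its y is then level, along the row of slots.
- pestle_foot (a point): Centre of the pestle's flat underside (end of the white head, which is 28 mm thick up to 88 mm from the foot, narrowing to 20 mm at 100 mm). Axes as pestle_mid. The weight lies about 80 mm from the foot; a good grip is on the red handle 170 mm from the foot, firm (60 N), as a loose grip lets the pestle swing.
- tool_block: Fixed wooden block leaning 28 degrees from vertical to its front (own -x, roughly towards the robot). Three square slots, 32 mm wide, 95 mm deep along the slant, in a row 60 mm apart along its y; any tool may be in any slot, loose, and comes out along the slant (100 mm of pull). Origin on the counter, z up; the middle tool's foot is 9 mm in front of it, 28 mm up. A lamp bar is above.
- lamp_bar (a point): Centre of the fixed lamp bar across the tools: 40 mm front to back, 280 mm sideways, 20 mm thick, 325 mm above the counter, 78 mm in front of the block's origin, so the tools cannot be gripped from straight above. Its two arms, 120 mm to either side, run back to posts behind the block. Axes as the tool block's.
- lid_knob (a point): Wooden lid lying loose on the pot, 120 g: dark disc 100 mm across, 10 mm thick; on it a pale upright knob 24 mm thick, 36 mm high; beneath it a plug 70 mm across, 6 mm deep, that sits in the pot's mouth. The point is on the lid's axis half-way up the knob: 18 mm above the disc's top, 34 mm above the plug's underside. z up out of the knob.
- mortar_rim (a point): Copper crushing pot, loose, 2 kg, straight round wall 90 mm outside and 80 mm inside diameter, 115 mm high, floor 8 mm thick. The point is the centre of its mouth, 115 mm above the counter; z up.
- mat_top (a point): Round cork mat, fixed, 136 mm in diameter, 5 mm thick. The point is the centre of its top. Pot and mat may be either on the left or on the right.
- brush_mid (a point): Brush (wooden handle 28 mm in diameter, black bristles up, 163 mm long) in another slot of the tool block. The point is on its axis 80 mm from the foot. To be left in place.
- scoop_mid (a point): Scoop (black handle 28 mm in diameter, steel bowl up, 32 mm wide, 165 mm long) in another slot. The point is on its axis 80 mm from the foot. To be left in place.
- jar: Bystander: blue jar with wooden cap, 68 mm in diameter, 90 mm high. Origin at its underside.
- amber: Bystander: amber bottle, 52 mm in diameter, 110 mm high. Origin at its underside.
- dish: Bystander: white dish with root slices, 110 mm in diameter, 25 mm high. Origin at its underside.
- weight: Bystander: brass weight, 34 mm in diameter, 44 mm high. Origin at its underside.
Not all that is in view belongs to the job. Several things look just like the part that bears mortar_rim: the one meant starts farthest to the robot's left.

How it is judged (in metres and radians):
On the way, in this order (a step that is already met when the one before it is completed fails the run):
1. the lid lies knob up on the cork mat, let go (horizontal distance between lid_knob and mat_top below 0.035 m and height (world z) of lid_knob between 0.03 and 0.05 m and angle between lid_knob's own z axis and vertical below 0.12 rad and contact force between the fingers and lid below 0.1 N), for 0.2 s.
2. the pestle is out of the tool block, held in the gripper (height (world z) of pestle_foot above 0.11 m and contact force between the fingers and pestle above 1 N), for 0.1 s.
3. the pestle's head is at the bottom of the pot (foot no more than about 20 mm above the floor) while the gripper still holds it (horizontal distance between pestle_foot and mortar_rim below 0.038 m and z of pestle_foot in the frame of mortar_rim below -0.088 m and contact force between the fingers and pestle above 0.5 N), for 0.1 s.
At the end, for the whole second after the job is handed in: The lid lies level, knob up, on the cork mat (centres within 35 mm); the pestle stands or leans head down in the upright pot with its foot on or near the floor (foot at least 88 mm below the rim, within 38 mm of the pot's axis); both released and at rest (horizontal distance between lid_knob and mat_top below 0.035 m and height (world z) of lid_knob between 0.03 and 0.05 m and angle between lid_knob's own z axis and vertical below 0.12 rad and horizontal distance between pestle_foot and mortar_rim below 0.038 m and z of pestle_foot in the frame of mortar_rim below -0.088 m and angle between pestle_mid's own z axis and vertical below 0.8 rad and angle between mortar_rim's own z axis and vertical below 0.08 rad and linear speed of each of pestle, lid below 0.02 m/s); the robot touches nothing.
It fails at once if the pot is shifted more than 40 mm or tipped (distance of mortar_rim from where it was at the start of the episode above 0.04 m or angle between mortar_rim's own z axis and vertical above 0.35 rad).
It fails at once if the brush or the scoop is pulled out of place (more than 25 mm) (distance of any of brush_mid, scoop_mid from where it was at the start of the episode above 0.025 m).
It fails at once if another thing on the counter is shifted more than 30 mm or knocked over (distance of any of jar, amber, dish, weight from where it was at the start of the episode above 0.03 m or angle between any of jar, amber, dish, weight's own z axis and vertical above 0.5 rad).
It also fails if it takes over 70 s, if anything falls off the work surface, if the arm or the gripper's body presses on something with over 40 N, if the wrist force passes 120 N, or if a joint passes its speed limit or range.

## Working session

There is one attempt and no reset: what is moved stays moved. The work goes in short steps, Python scripts to look and compute and a tool call to move; the robot and the scene stay as the last step left them, time stands still between calls to the robot, and variables do not carry over. Pictures are saved under pics/ and viewed, at most 11 in all, crops included, and the job is handed in when it is done.

Besides the shell and the picture viewer there is one more tool, called after "Request:" in YAML: its name, and indented under it one key for each argument. drive_tool: Moves the arm, as the interface text tells. Its arguments: {"type":"object","properties":{"rows":{"type":"array"},"newtons":{"type":"number"}},"required":["rows"]}

```bash
mkdir -p pics; ls
cat > h.py <<'E'
import numpy as np, cv2
from cell import arm
def cam(n):
    d=arm.get_image(n); return d
def save(n,f,d=None):
    d=d or cam(n); cv2.imwrite('pics/'+f,d['img'][:,:,::-1]); return d
def ray(d,uv):
    R=cv2.Rodrigues(np.array(d['rvec'],float))[0]; t=np.array(d['tvec'],float).ravel()
    K=np.array(d['camera_matrix']); v=np.linalg.inv(K)@[uv[0],uv[1],1]
    return -R.T@t, R.T@v/np.linalg.norm(v)
def atz(d,uv,z):
    o,v=ray(d,uv); return o+v*(z-o[2])/v[2]
def tri(rs):
    A=sum(np.eye(3)-np.outer(v,v) for o,v in rs); b=sum((np.eye(3)-np.outer(v,v))@o for o,v in rs)
    return np.linalg.solve(A,b)
E
python3 - <<'E'
from h import *
s=arm.get_obs(); print(arm.hold_point_z,s)
D={n:save(n,n+'0.png') for n in('scene','top')}
for q in ['pestle_mid','pestle_foot','tool_block','lamp_bar','lid_knob','mortar_rim','mat_top','brush_mid','scoop_mid','jar','amber','dish','weight']:
    for n in D:
        print(q,n,[(np.round(x['position'],1).tolist(),round(x['p'],2)) for x in arm.pinpoint(q,n)][:4])
a=np.hstack([D['scene']['img'],D['top']['img']])
E
```

```text
pics
0.0187 {'time_s': 0.0, 'joints': array([61.23712559, 23.60014883, -0.72833436, 91.50240538,  0.3210925 ,
       64.99148411, -4.70931636]), 'joint_vel': array([-0.06991366, -0.04414582,  0.10219994,  0.05203261, -0.07527231,
        0.00730214, -0.00101287]), 'joint_efforts': array([-1.74600500e-04, -5.87959135e+01,  6.41565006e-01, -2.91082138e+01,
       -5.37819508e-02,  1.85328961e-02,  9.47214130e-05]), 'tool_pos': array([ 0.2624243 , -0.56661613,  0.18261945]), 'eef_rot': array([[ 9.07358279e-01,  4.20357401e-01, -7.79897065e-04],
       [ 4.20358108e-01, -9.07357202e-01,  1.40350228e-03],
       [-1.17672648e-04, -1.60131547e-03, -9.99998711e-01]]), 'ft_force': array([-0.15543595, -0.24956563, -0.33978319]), 'moment': array([ 0.01278995, -0.00019731, -0.01896205]), 'finger_force': 0.0, 'finger_gap': 0.0878696655532454}
pestle_mid scene [([315.1, 252.8], 0.67)]
pestle_mid top []
pestle_foot scene []
pestle_foot top []
tool_block scene [([299.4, 305.2], 0.61), ([315.6, 251.1], 0.34)]
tool_block top [([262.5, 171.6], 0.83), ([239.8, 185.0], 0.64)]
lamp_bar scene [([294.1, 19
[... 246 characters left out ...]
tar_rim top [([218.2, 294.0], 0.85), ([300.2, 216.9], 0.85), ([253.6, 252.9], 0.79)]
mat_top scene [([206.7, 236.6], 0.82), ([359.1, 205.5], 0.75)]
mat_top top [([346.5, 262.4], 0.96)]
brush_mid scene [([296.5, 270.6], 0.77), ([362.0, 216.9], 0.22)]
brush_mid top [([260.9, 178.1], 0.42)]
scoop_mid scene [([271.5, 270.6], 0.64), ([297.9, 270.1], 0.2)]
scoop_mid top []
jar scene [([183.0, 311.2], 0.67)]
jar top [([359.2, 175.6], 0.64)]
amber scene [([392.0, 304.7], 0.88), ([315.0, 250.6], 0.68)]
amber top [([179.8, 171.7], 0.54)]
dish scene [([432.3, 275.1], 0.7)]
dish top [([131.9, 197.6], 0.88)]
weight scene [([302.9, 306.5], 0.64), ([128.0, 294.7], 0.58)]
weight top [([416.3, 188.6], 0.45)]
```

View pics/scene0.png

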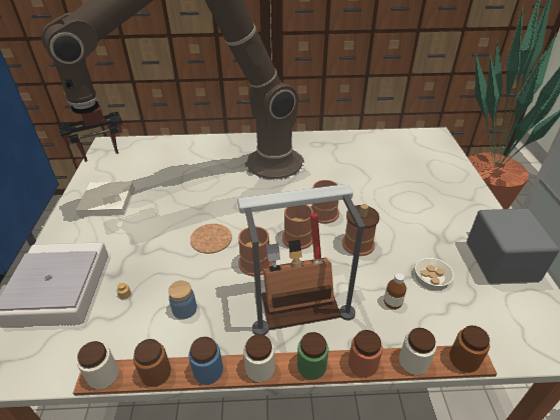

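View pics/top0.png

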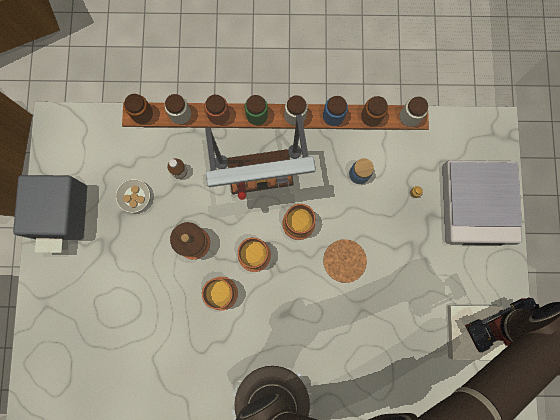

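The scene view shows the robot at the top (y runs right, x towards the viewer) with the lidded pot at (360,230), which is leftmost. The mat is at (210,237), the tool block at (298,285) with the red pestle in its leftmost slot, and the bar at (295,197). The top view has the lidded pot at (188,240), three open pots with yellow fill at (299,220), (254,253) and (219,293), the mat at (345,261) and the bar running from (207,178) to (315,163).

Run:
```python
from h import *
D={n:cam(n) for n in('scene','top')}
P=lambda q,n,i=0: arm.pinpoint(q,n)[i]['position']
for n in D: print(n,ray(D[n],(280,210)))
print('lid tri',tri([ray(D['scene'],P('lid_knob','scene')),ray(D['top'],P('lid_knob','top'))]))
for n in D:
    print(n,'lid z.139',atz(D[n],P('lid_knob',n),.143),'mat',atz(D[n],P('mat_top',n),.005))
    for x in arm.pinpoint('mortar_rim',n): print('  rim',atz(D[n],x['position'],.115))
    print('bar',atz(D[n],P('lamp_bar',n),.325))
    for q in('jar','amber','dish'): print(q,atz(D[n],P(q,n),0))
print('weight',atz(D['top'],P('weight','top'),0), atz(D['scene'],(128,294.7),0))
print('block',atz(D['scene'],P('tool_block','scene'),0))
for uv in((207,178),(315,163),(208,187),(316,172)): print('barend top',atz(D['top'],uv,.335))
for uv in((239,205),(353,192)): print('barend scene',atz(D['scene'],uv,.325))
m=arm.masks_of('lamp_bar','top')
if m:
    c,s,a=cv2.minAreaRect(np.argwhere(m[0]['region'])[:,::-1].astype(np.float32)); print(c,s,a,m[0]['p'],m[0]['extent'])
    b=cv2.boxPoints((c,s,a)); print([atz(D['top'],p,.335) for p in b])
for q in('pestle_mid','brush_mid','scoop_mid'): print(q,ray(D['scene'],P(q,'scene')))
```

```text
scene (array([ 1.43334405, -0.03245509,  0.96385588]), array([-0.76039508,  0.02942482, -0.64879388]))
top (array([ 0.33405211, -0.00600437,  1.59304453]), array([ 0.15921949, -0.00869462, -0.98720492]))Traceback (most recent call last):
  File "<stdin>", line 5, in <module>
  File "<stdin>", line 3, in <lambda>
IndexError: list index out of range
```

Run:
```python
from h import *
D={n:cam(n) for n in('scene','top')}
f=lambda v: np.round(v,3).tolist()
for n in D:
    for q,z in(('lid_knob',.139),('mat_top',.005),('mortar_rim',.115),('lamp_bar',.325),('jar',0),('amber',0),('dish',0),('weight',0),('tool_block',0)):
        r=[x for x in arm.pinpoint(q,n) if x['p']>.4]
        print(n,q,[f(atz(D[n],x['position'],z)) for x in r])
    m=arm.masks_of('lamp_bar',n)
    if m:
        c=cv2.minAreaRect(np.argwhere(m[0]['region'])[:,::-1].astype(np.float32)); print(c)
        print([f(atz(D[n],p,.335)) for p in cv2.boxPoints(c)])
print('fixed lid', f(tri([ray(D['scene'],(362.7,208.7)),ray(D['top'],(184.3,236.7))])))
for q in('pestle_mid','brush_mid','scoop_mid'):
    for x in arm.pinpoint(q,'scene')[:1]:
        o,v=ray(D['scene'],x['position']); print(q,x['position'],f(o),f(v))
```

```text
scene lid_knob [[0.485, 0.252, 0.139]]
scene mat_top [[0.433, -0.237, 0.005]]
scene mortar_rim [[0.488, 0.256, 0.115], [0.317, 0.163, 0.115], [0.445, 0.058, 0.115], [0.535, -0.071, 0.115]]
scene lamp_bar [[0.655, 0.033, 0.325], [0.69, 0.191, 0.325]]
scene jar []
scene amber [[0.725, 0.308, 0.0], [0.51, 0.114, 0.0]]
scene dish [[0.626, 0.452, -0.0]]
scene weight [[0.66, -0.449, 0.0]]
scene tool_block [[0.718, 0.048, 0.0]]
((305.5355529785156, 259.1007995605469), (139.53282165527344, 122.3035888671875), 83.55839538574219)
[[0.641, -0.105, 0.335], [0.602, 0.196, 0.335], [1.007, 0.148, 0.335], [1.024, -0.065, 0.335]]
top lid_knob [[0.496, 0.259, 0.139]]
top mat_top [[0.44, -0.239, 0.005]]
top mortar_rim [[0.447, 0.058, 0.115], [0.553, -0.075, 0.115], [0.327, 0.157, 0.115]]
top lamp_bar [[0.647, 0.039, 0.325]]
top jar [[0.708, -0.276, 0.0]]
top amber [[0.723, 0.31, 0.0]]
top dish [[0.619, 0.449, 0.0], [0.706, -0.276, 0.0]]
top weight [[0.658, -0.456, 0.0]]
top tool_block [[0.717, 0.04, 0.0]]
((258.1726379394531, 155.35086059570312), (69.85677337646484, 110.15625), 82.48784637451172)
[[0.75, 0.195, 0.335], [0.792, -0.088, 0.335], [0.608, -0.111, 0.335], [0.568, 0.165, 0.335]]
fixed lid [0.486, 0.254, 0.15]
pestle_mid [362.6, 218.1] [1.433, -0.032, 0.964] [-0.725, 0.221, -0.652]
brush_mid [298.9, 270.9] [1.433, -0.032, 0.964] [-0.657, 0.069, -0.751]
scoop_mid [272.7, 272.3] [1.433, -0.032, 0.964] [-0.658, 0.007, -0.753]
```

Request:
drive_tool:
  rows:
    - [0,0,-35,0,1]
    - [0,0,-70,0,1]
    - [28,-33,-70,0,1]
    - [52,-61,-70,0,1]
    - [78,-91,-70,0,1]
    - [104,-122,-70,0,1]
    - [130,-153,-70,0,1]
    - [156,-183,-70,0,1]
    - [182,-214,-70,0,1]
    - [208,-244,-70,0,1]

```text
time_s: 3.63
tool_pos: [0.3489, -0.2564, 0.2537]
eef_rot: [[0.907, 0.42, 0.0], [0.42, -0.907, -0.001], [0.0, 0.001, -1.0]]
ft_force: [1.4, 0.5, -0.5]
finger_gap: 0.0877
finger_force: 0.0
```

Request:
drive_tool:
  rows:
    - [26,-30,0,0,1]
    - [52,-61,0,0,1]
    - [78,-91,0,0,1]
    - [104,-122,0,0,1]
    - [130,-153,0,0,1]
    - [156,-183,0,0,1]
    - [182,-214,0,0,1]
    - [208,-244,0,0,1]
    - [234,-275,0,0,1]
    - [250,-295,0,0,1]

```text
time_s: 4.47
tool_pos: [0.4521, 0.1186, 0.2539]
eef_rot: [[0.906, 0.423, 0.001], [0.423, -0.906, 0.001], [0.002, -0.001, -1.0]]
ft_force: [-0.8, 0.3, 0.2]
finger_gap: 0.0877
finger_force: 0.0
```

Request:
drive_tool:
  rows:
    - [24,-28,0,0,1]
    - [48,-56,0,0,1]
    - [72,-84,0,0,1]
    - [92,-110,0,0,1]
    - [92,-110,0,0,1]
    - [92,-110,0,0,1]
    - [92,-110,0,0,1]

```text
time_s: 5.05
tool_pos: [0.4888, 0.2523, 0.2531]
eef_rot: [[0.907, 0.42, -0.001], [0.42, -0.907, -0.001], [-0.001, 0.0, -1.0]]
ft_force: [0.6, -0.3, 0.9]
finger_gap: 0.0879
finger_force: 0.0
```

```bash
cat >> h.py <<'E'
def wray(d,uv,s):
    K=np.array(d['camera_matrix']); dx=(uv[0]-K[0,2])/K[0,0]; dy=(uv[1]-K[1,2])/K[1,1]
    th=np.hypot(dx,dy); v=np.array([np.sin(th)*dx/max(th,1e-9),np.sin(th)*dy/max(th,1e-9),np.cos(th)])
    T=np.array(d['tool_from_camera']); R=np.array(s['eef_rot'])
    return R@T[:3,3]+s['tool_pos'], R@T[:3,:3]@v
def watz(d,uv,s,z):
    o,v=wray(d,uv,s); return o+v*(z-o[2])/v[2]
def goto(s,t):
    return np.round(1000*np.array(s['eef_rot']).T@(np.array(t)-s['tool_pos']),1)
E
python3 - <<'E'
from h import *
s=arm.get_obs(); d=save('wrist','w1.png')
print(s['tool_pos'],s['eef_rot'],s['time_s'],s['joints'])
print(d['tool_from_camera'])
for q,z in(('lid_knob',.143),('mortar_rim',.115),('mat_top',.005),('pestle_mid',.13)):
    print(q,[(np.round(x['position']),x['p'],watz(d,x['position'],s,z).round(3)) for x in arm.pinpoint(q,'wrist')])
E
```

```text
[0.4888238  0.25229535 0.25312027] [[ 9.07333610e-01  4.20410949e-01 -5.95089924e-04]
 [ 4.20410509e-01 -9.07333707e-01 -7.39795736e-04]
 [-8.50963374e-04  4.21059478e-04 -9.99999549e-01]] 5.05 [-8.29822123e-02  1.78166760e+01 -4.09168914e+01  9.43264250e+01
  1.21443496e+01  7.24537013e+01 -1.08473811e+02]
[[ 5.16642840e-04 -9.52205555e-01 -3.05457549e-01  8.44801127e-02]
 [ 9.99999864e-01  5.14111062e-04  8.87303701e-05 -6.33187686e-04]
 [ 7.25495534e-05 -3.05457553e-01  9.52205691e-01 -2.01404630e-01]
 [ 0.00000000e+00  0.00000000e+00  0.00000000e+00  1.00000000e+00]]
lid_knob [(array([278., 204.]), 0.74, array([0.485, 0.253, 0.143]))]
mortar_rim [(array([287., 333.]), 0.91, array([0.327, 0.166, 0.115])), (array([398., 283.]), 0.72, array([0.45 , 0.07 , 0.115])), (array([514., 256.]), 0.7, array([ 0.553, -0.084,  0.115]))]
mat_top []
pestle_mid [(array([465., 133.]), 0.85, array([0.646, 0.099, 0.13 ]))]
```

View pics/w1.png

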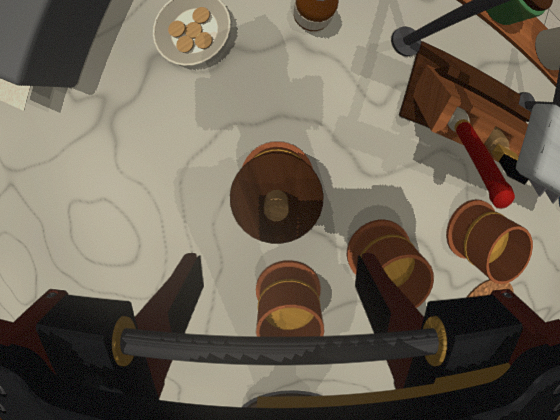

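The wrist view shows the lidded pot with its knob at (278,204), the red handle end at (502,195), and the bar at far right. I'm descending onto the knob.

Request:
drive_tool:
  rows:
    - [-3,-2,30,0,1]
    - [-3,-2,60,0,1]
    - [-3,-2,90,0,1]
    - [-3,-2,110,0,1]
    - [-3,-2,122,0,1]
    - [-3,-2,122,0,1]
    - [-3,-2,122,0,0.1]
    - [-3,-2,122,0,0.1]
    - [-3,-2,122,0,0.1]
    - [-3,-2,122,0,0.1]
  newtons: 30

```text
time_s: 6.13
tool_pos: [0.4861, 0.2539, 0.1327]
eef_rot: [[0.907, 0.42, 0.002], [0.42, -0.907, 0.001], [0.002, 0.0, -1.0]]
ft_force: [0.2, -0.7, -0.2]
finger_gap: 0.0645
finger_force: 0.0
```

Request:
drive_tool:
  rows:
    - [0,0,0,0,0.1]
    - [0,0,0,0,0.1]
    - [0,0,0,0,0.1]
    - [0,0,0,0,0.1]
    - [0,0,0,0,0.1]
    - [0,0,-15,0,0.1]
    - [0,0,-30,0,0.1]
    - [0,0,-60,0,0.1]
    - [0,0,-90,0,0.1]
    - [0,0,-90,0,0.1]

```text
time_s: 6.97
tool_pos: [0.4875, 0.2556, 0.2269]
eef_rot: [[0.907, 0.421, 0.007], [0.421, -0.907, 0.004], [0.008, -0.0, -1.0]]
ft_force: [0.9, 1.0, -0.9]
finger_gap: 0.0087
finger_force: 0.0
```

Request:
drive_tool:
  rows:
    - [0,0,0,0,1]
    - [0,0,0,0,1]
    - [0,0,0,0,1]
    - [0,0,0,0,1]
    - [0,0,0,0,1]
    - [0,0,0,0,1]
    - [0,0,0,0,1]
    - [0,0,0,0,1]

```text
time_s: 7.63
tool_pos: [0.4853, 0.2535, 0.2212]
eef_rot: [[0.907, 0.42, -0.0], [0.42, -0.907, -0.0], [-0.0, -0.0, -1.0]]
ft_force: [-0.5, 0.3, -0.1]
finger_gap: 0.0587
finger_force: 0.0
```

Run:
```python
from h import *
s=arm.get_obs(); d=cam('wrist')
print(s['tool_pos'],s['finger_gap'],s['time_s'])
for q,z in(('lid_knob',.143),):
    print(q,[(np.round(x['position']),x['p'],watz(d,x['position'],s,z).round(3)) for x in arm.pinpoint(q,'wrist')])
D={n:cam(n) for n in('scene','top')}
for n in D: print([(x['p'],x['position'],atz(D[n],x['position'],.143).round(3)) for x in arm.pinpoint('lid_knob',n)])
a=D['scene']['img'][150:300,280:430]; b=d['img'][100:300,150:400]
cv2.imwrite('pics/c2.png',np.hstack([cv2.resize(a,(400,400)),cv2.resize(b,(400,400))])[:,:,::-1])
```

```text
[0.4853184  0.25349941 0.22121954] 0.0586792131688106 7.6333
lid_knob [(array([278., 212.]), 0.69, array([0.484, 0.255, 0.143]))]
[(0.89, [360.7, 209.3], array([0.481, 0.248, 0.143]))]
[(0.41, [183.9, 238.8], array([0.481, 0.257, 0.143]))]
```

View pics/c2.png

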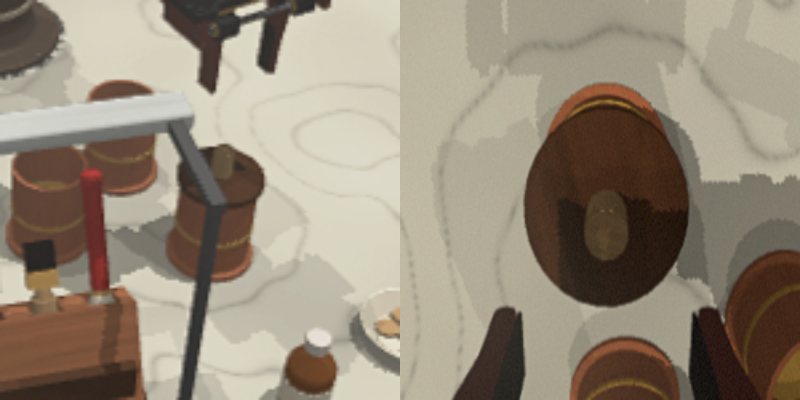

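The lid is untouched; its knob is still at about (278,212) in the wrist view. The fingers are slow and I lifted too early, so I'll try again with more closing time.

Request:
drive_tool:
  rows:
    - [0,0,0,0,0.8]
    - [0,0,30,0,0.8]
    - [0,0,60,0,0.8]
    - [0,0,80,0,0.8]
    - [0,0,90,0,0.8]
    - [0,0,90,0,0.1]
    - [0,0,90,0,0.1]
    - [0,0,90,0,0.1]
    - [0,0,90,0,0.1]
    - [0,0,90,0,0.1]

```text
time_s: 8.77
tool_pos: [0.4861, 0.2539, 0.1326]
eef_rot: [[0.907, 0.42, 0.002], [0.42, -0.907, 0.001], [0.002, 0.0, -1.0]]
ft_force: [-0.4, -0.7, 0.2]
finger_gap: 0.0402
finger_force: 0.0
```

Request:
drive_tool:
  rows:
    - [0,0,0,0,0.1]
    - [0,0,0,0,0.1]
    - [0,0,0,0,0.1]
    - [0,0,0,0,0.1]
    - [0,0,0,0,0.1]
    - [0,0,0,0,0.1]
    - [0,0,0,0,0.1]
    - [0,0,0,0,0.1]

```text
time_s: 9.43
tool_pos: [0.4854, 0.2535, 0.1314]
eef_rot: [[0.907, 0.42, -0.0], [0.42, -0.907, -0.0], [-0.0, 0.0, -1.0]]
ft_force: [-0.3, -0.4, -0.7]
finger_gap: 0.0087
finger_force: 0.0
```

Run:
```python
from h import *
s=arm.get_obs(); d=cam('wrist'); D=cam('scene'); T=cam('top')
print([(x['position'],x['p']) for x in arm.pinpoint('lid_knob','wrist')])
# project TCP
for c in(D,T): print(cv2.projectPoints(np.array([s['tool_pos']]),np.array(c['rvec'],float),np.array(c['tvec'],float),np.array(c['camera_matrix']),None)[0].ravel())
a=D['img'][150:270,300:420]; b=d['img'][100:400,130:430]
cv2.imwrite('pics/c3.png',np.hstack([cv2.resize(a,(400,400)),cv2.resize(b,(400,400))])[:,:,::-1])
```

```text
[([277.5, 252.0], 0.82)]
[362.28786041 213.13829675]
[186.03809232 237.6130183 ]
```

View pics/c3.png

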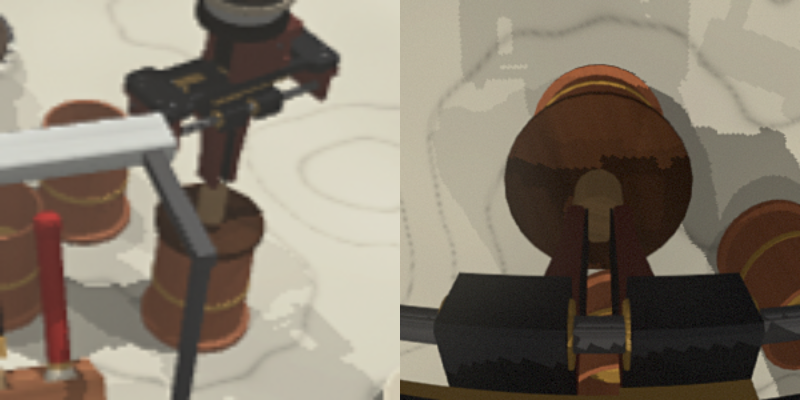

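Run:
```python
from h import *
s=arm.get_obs(); d=cam('wrist'); D=cam('scene')
print(np.round(d['camera_matrix'],1),s['tool_pos'])
T=np.linalg.inv(np.array(d['tool_from_camera'])); K=np.array(d['camera_matrix'])
for h in (0,.01,.02,.03,.04):
    p=(T@[0,0,-h,1])[:3]; th=np.arctan2(np.hypot(*p[:2]),p[2]); u=p[:2]/np.hypot(*p[:2])*th
    w=s['tool_pos']+np.array([0,0,h])
    print(h,K[0,0]*u[0]+K[0,2],K[1,1]*u[1]+K[1,2],cv2.projectPoints(np.array([w]),np.array(D['rvec'],float),np.array(D['tvec'],float),np.array(D['camera_matrix']),None)[0].ravel())
for z in(.10,.12,.143): print(z,watz(d,arm.pinpoint('lid_knob','wrist')[0]['position'],s,z))
```

```text
[[325.2   0.  278.9]
 [  0.  325.2 216.5]
 [  0.    0.    1. ]] [0.48537881 0.25351101 0.13141085]
0 279.77125853846235 244.7306979907259 [362.29473914 213.13685335]
0.01 279.8102375171671 250.7432175831284 [362.69082939 210.62696322]
0.02 279.8525932275304 257.3054542674887 [363.09096928 208.09141186]
0.03 279.89874291066667 264.490253013289 [363.49522125 205.52980368]
0.04 279.9491657565505 272.38249599301764 [363.903649   202.94173495]
0.1 [0.46682109 0.24424829 0.1       ]
0.12 [0.47497794 0.24814458 0.12      ]
0.143 [0.48435831 0.2526253  0.143     ]
```

The left crop (scene) shows the finger ends finishing at the knob's top. The right crop (wrist) shows the fingers over the knob, so the real finger ends sit above the reported TCP. I'll open and go lower, watching the force.

Request:
drive_tool:
  rows:
    - [0,0,0,0,0.7]
    - [0,0,0,0,0.7]
    - [0,0,0,0,0.7]
    - [0,0,0,0,0.7]
    - [0,0,0,0,0.7]
    - [0,0,0,0,0.7]
    - [0,0,0,0,0.7]
    - [0,0,5,0,0.7]
    - [0,0,10,0,0.7]
    - [0,0,10,0,0.7]

```text
time_s: 10.72
tool_pos: [0.4848, 0.253, 0.1202]
eef_rot: [[0.907, 0.42, -0.001], [0.42, -0.907, -0.001], [-0.002, 0.0, -1.0]]
ft_force: [0.1, -1.1, 0.9]
finger_gap: 0.0613
finger_force: 0.0
```

Request:
drive_tool:
  rows:
    - [0,0,2,0,0.7]
    - [0,0,4,0,0.7]
    - [0,0,6,0,0.7]
    - [0,0,8,0,0.7]
    - [0,0,8,0,0.7]

```text
time_s: 11.13
tool_pos: [0.4852, 0.2534, 0.113]
eef_rot: [[0.907, 0.42, -0.0], [0.42, -0.907, -0.0], [-0.001, 0.0, -1.0]]
ft_force: [-0.4, 0.1, 0.2]
finger_gap: 0.0614
finger_force: 0.0
```

Request:
drive_tool:
  rows:
    - [0,0,2,0,0.7]
    - [0,0,5,0,0.7]
    - [0,0,5,0,0.1]
    - [0,0,5,0,0.1]
    - [0,0,5,0,0.1]
    - [0,0,5,0,0.1]
    - [0,0,5,0,0.1]
    - [0,0,5,0,0.1]
    - [0,0,5,0,0.1]
    - [0,0,5,0,0.1]

```text
time_s: 11.97
tool_pos: [0.4854, 0.2536, 0.1085]
eef_rot: [[0.907, 0.42, 0.0], [0.42, -0.907, 0.0], [0.0, 0.0, -1.0]]
ft_force: [-0.6, -0.0, 0.7]
finger_gap: 0.0232
finger_force: 30.0
```

Run:
```python
from h import *
s=arm.get_obs(); print(s['finger_gap'],s['finger_force'],s['ft_force'],s['tool_pos'])
d=cam('wrist'); D=cam('scene'); T=cam('top')
a=D['img'][150:270,300:420]; b=d['img'][100:400,130:430]
cv2.imwrite('pics/c4.png',np.hstack([cv2.resize(a,(400,400)),cv2.resize(b,(400,400))])[:,:,::-1])
```

```text
0.023236190827402723 30.000119805336 [-0.64946179 -0.01723944  0.73869412] [0.48543607 0.25357229 0.10852287]
```

The knob is gripped. Now I'll lift it and carry it to the mat.

Request:
drive_tool:
  rows:
    - [0,0,-10,0,0.1]
    - [0,0,-25,0,0.1]
    - [0,0,-50,0,0.1]
    - [0,0,-80,0,0.1]
    - [0,0,-100,0,0.1]
    - [-10,17,-100,0,0.1]
    - [-25,43,-100,0,0.1]
    - [-42,71,-100,0,0.1]
    - [-58,100,-100,0,0.1]
    - [-75,128,-100,0,0.1]

```text
time_s: 12.95
tool_pos: [0.4708, 0.1045, 0.209]
eef_rot: [[0.907, 0.421, 0.0], [0.421, -0.907, -0.0], [0.0, 0.0, -1.0]]
ft_force: [1.2, -1.8, -1.6]
finger_gap: 0.0232
finger_force: 30.0
```

Request:
drive_tool:
  rows:
    - [-17,30,0,0,0.1]
    - [-34,60,0,0,0.1]
    - [-52,90,0,0,0.1]
    - [-70,120,0,0,0.1]
    - [-88,150,0,0,0.1]
    - [-105,180,0,0,0.1]
    - [-122,210,0,0,0.1]
    - [-140,240,0,0,0.1]
    - [-155,266,0,0,0.1]
    - [-166,284,0,0,0.1]

```text
time_s: 13.78
tool_pos: [0.439, -0.2248, 0.209]
eef_rot: [[0.908, 0.418, 0.0], [0.418, -0.908, -0.001], [-0.0, 0.001, -1.0]]
ft_force: [1.2, -0.5, -1.0]
finger_gap: 0.0231
finger_force: 30.0
```

Request:
drive_tool:
  rows:
    - [-5,8,0,0,0.1]
    - [-9,14,0,0,0.1]
    - [-9,14,0,0,0.1]
    - [-9,14,0,0,0.1]
    - [-9,14,0,0,0.1]

```text
time_s: 14.2
tool_pos: [0.438, -0.2364, 0.2086]
eef_rot: [[0.906, 0.422, 0.0], [0.422, -0.906, 0.001], [0.0, -0.0, -1.0]]
ft_force: [0.1, -0.1, -0.7]
finger_gap: 0.0233
finger_force: 30.0
```

Run:
```python
from h import *
s=arm.get_obs(); print(s['finger_gap'],s['finger_force'],s['ft_force'],s['tool_pos'],s['time_s'])
d=save('wrist','w5.png')
for q,z in(('lid_knob',.24),('mat_top',.005)):
    print(q,[(np.round(x['position']),x['p'],watz(d,x['position'],s,z).round(3)) for x in arm.pinpoint(q,'wrist')])
D={n:cam(n) for n in('scene','top')}
for n in D: print([(x['p'],x['position'],atz(D[n],x['position'],.243).round(3)) for x in arm.pinpoint('lid_knob',n)])
r=[ray(D[n],arm.pinpoint('lid_knob',n)[0]['position']) for n in D if arm.pinpoint('lid_knob',n)]
if len(r)==2: print(tri(r))
```

```text
0.023265573847905962 29.999848902225494 [ 0.13397132 -0.05108572 -0.74147394] [ 0.43804442 -0.23639791  0.20859661] 14.2
lid_knob [(array([284., 269.]), 0.88, array([ 0.437, -0.239,  0.24 ]))]
mat_top [(array([269., 179.]), 0.74, array([ 0.436, -0.222,  0.005])), (array([394.,  11.]), 0.74, array([ 0.709, -0.271,  0.005]))]
[(0.76, [197.8, 178.3], array([ 0.434, -0.233,  0.243]))]
[(0.5, [360.2, 252.3], array([ 0.44 , -0.233,  0.243]))]
[ 0.43936092 -0.23221567  0.24726865]
```

View pics/w5.png

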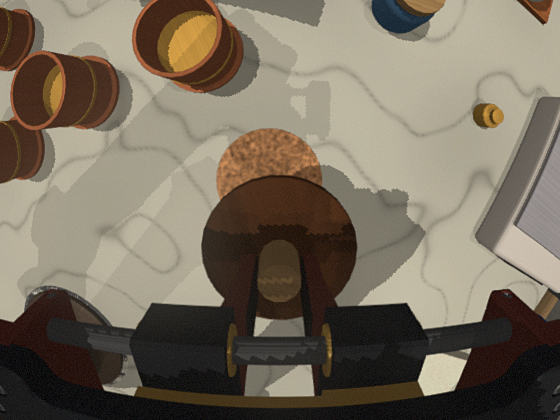

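The lid hangs level over the mat: knob at (280,270), mat centre behind it at about (270,180). I'm lowering it.

Request:
drive_tool:
  rows:
    - [0,0,30,0,0.1]
    - [0,0,60,0,0.1]
    - [0,0,80,0,0.1]
    - [0,0,92,0,0.1]
    - [0,0,97,0,0.1]
    - [0,0,100,0,0.1]
    - [0,0,102,0,0.1]
    - [0,0,103,0,0.1]
    - [0,0,104,0,0.1]
    - [0,0,104,0,0.1]

```text
time_s: 15.58
tool_pos: [0.4379, -0.2384, 0.105]
eef_rot: [[0.907, 0.42, 0.001], [0.42, -0.907, -0.001], [0.001, 0.001, -1.0]]
ft_force: [-0.0, 0.5, -1.3]
finger_gap: 0.0234
finger_force: 30.0
```

Request:
drive_tool:
  rows:
    - [0,0,30,0,0.1]
    - [0,0,60,0,0.1]
    - [0,0,80,0,0.1]
    - [0,0,90,0,0.1]
    - [0,0,94,0,0.1]
    - [0,0,97,0,0.1]
    - [0,0,99,0,0.1]
    - [0,0,99,0,0.1]

```text
time_s: 16.25
tool_pos: [0.4383, -0.2385, 0.0062]
eef_rot: [[0.907, 0.42, 0.001], [0.42, -0.907, -0.001], [0.001, 0.001, -1.0]]
ft_force: [-0.3, -0.5, -0.6]
finger_gap: 0.0233
finger_force: 30.0
```

Request:
drive_tool:
  rows:
    - [0,0,1,0,0.1]
    - [0,0,2,0,0.1]
    - [0,0,2,0,0.1]

```text
time_s: 16.5
tool_pos: [0.4383, -0.2385, 0.0044]
eef_rot: [[0.907, 0.42, 0.001], [0.42, -0.907, -0.001], [0.001, 0.002, -1.0]]
ft_force: [-1.6, -0.4, 4.2]
finger_gap: 0.0233
finger_force: 30.0
```

Contact at 4 N, so the lid is on the mat. I'll release it and rise.

Request:
drive_tool:
  rows:
    - [0,0,-1,0,0.6]
    - [0,0,-1,0,0.6]
    - [0,0,-1,0,0.6]
    - [0,0,-1,0,0.6]
    - [0,0,-1,0,0.6]
    - [0,0,-30,0,0.6]
    - [0,0,-65,0,0.6]
    - [0,0,-105,0,0.6]
    - [0,0,-145,0,0.6]
    - [0,0,-185,0,0.6]

```text
time_s: 17.33
tool_pos: [0.4372, -0.2377, 0.1903]
eef_rot: [[0.907, 0.421, -0.0], [0.421, -0.907, 0.0], [-0.0, -0.001, -1.0]]
ft_force: [0.2, -1.0, 0.7]
finger_gap: 0.0524
finger_force: 0.0
```

Request:
drive_tool:
  rows:
    - [0,0,-40,0,0.5]
    - [0,0,-80,0,0.5]
    - [0,0,-120,0,0.5]
    - [0,0,-160,0,0.5]
    - [0,0,-180,0,0.5]
    - [0,0,-180,0,0.5]

```text
time_s: 17.83
tool_pos: [0.4394, -0.2386, 0.3735]
eef_rot: [[0.907, 0.42, 0.007], [0.42, -0.907, -0.004], [0.005, 0.007, -1.0]]
ft_force: [0.0, 0.0, -0.8]
finger_gap: 0.0442
finger_force: 0.0
```

Run:
```python
from h import *
s=arm.get_obs(); print(s['tool_pos'],s['eef_rot'],s['joints'].round(1),s['time_s'])
f=lambda v: np.round(v,3).tolist()
D={n:cam(n) for n in('scene','top','wrist')}
for n,z in(('scene',.039),('top',.039)): print([(x['p'],f(atz(D[n],x['position'],z))) for x in arm.pinpoint('lid_knob',n)])
for q in('pestle_mid','lamp_bar','brush_mid','scoop_mid','tool_block'):
  for n in D: print(q,n,[(np.round(x['position'],1).tolist(),round(x['p'],2)) for x in arm.pinpoint(q,n)])
cv2.imwrite('pics/w6.png',D['wrist']['img'][:,:,::-1])
cv2.imwrite('pics/s6.png',cv2.resize(D['scene']['img'][170:345,185:430],None,fx=3.2,fy=3.2,interpolation=cv2.INTER_CUBIC)[:,:,::-1])
m=arm.masks_of('pestle_mid','scene')
for x in m: print(x['p'],x['extent'])
```

```text
[ 0.43938011 -0.23862762  0.37350936] [[ 0.90738241  0.42024792  0.00698871]
 [ 0.42028021 -0.90738553 -0.00400574]
 [ 0.00465805  0.00657196 -0.99996756]] [ 45.2   6.3 -24.8  89.5   2.7  84.3 -44.8] 17.8333
[(0.93, [0.434, -0.236, 0.039])]
[(0.83, [0.439, -0.239, 0.039]), (0.65, [0.431, -0.225, 0.039])]
pestle_mid scene [([314.6, 251.3], 0.82)]
pestle_mid top [([260.5, 168.8], 0.72), ([240.4, 183.4], 0.67)]
pestle_mid wrist []
lamp_bar scene [([294.9, 199.7], 0.77), ([314.8, 250.4], 0.32)]
lamp_bar top [([356.2, 173.6], 0.73), ([259.6, 169.4], 0.65)]
lamp_bar wrist []
brush_mid scene [([298.1, 271.9], 0.74)]
brush_mid top [([261.0, 179.2], 0.49)]
brush_mid wrist []
scoop_mid scene [([274.1, 273.0], 0.85), ([314.4, 251.9], 0.29)]
scoop_mid top []
scoop_mid wrist []
tool_block scene [([300.9, 307.5], 0.62)]
tool_block top [([263.3, 173.0], 0.9)]
tool_block wrist []
0.59 [308.7, 212.0, 322.8, 264.4]
```

View pics/s6.png

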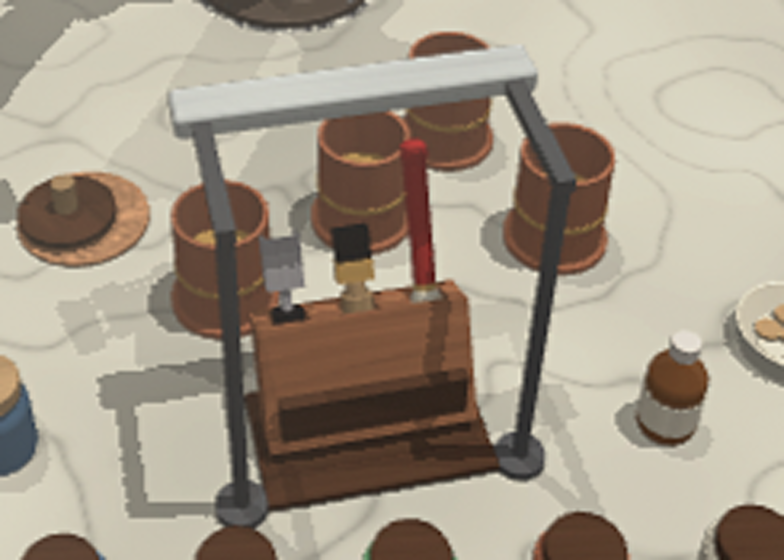

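The lid sits knob up on the mat at crop pixel (65,205), and the pestle's red end at (413,147) is in front of and below the bar. A vertical tool would hit the bar. Next I'll check in free space how the drive behaves at the edge of reach, since it takes no tilt command.

Request:
drive_tool:
  rows:
    - [24,32,0,0,0.5]
    - [48,64,0,0,0.5]
    - [72,96,0,0,0.5]
    - [96,128,0,0,0.5]
    - [120,160,0,0,0.5]
    - [144,192,0,0,0.5]
    - [168,224,0,0,0.5]
    - [192,256,0,0,0.5]
    - [216,288,0,0,0.5]
    - [240,320,0,0,0.5]

```text
time_s: 19.72
tool_pos: [0.7308, -0.403, 0.3522]
eef_rot: [[0.914, 0.405, -0.004], [0.405, -0.914, 0.019], [0.004, -0.019, -1.0]]
ft_force: [-1.0, -2.5, -1.8]
finger_gap: 0.0439
finger_force: 0.0
```

Request:
drive_tool:
  rows:
    - [24,32,0,0,0.5]
    - [48,64,0,0,0.5]
    - [72,96,0,0,0.5]
    - [96,128,0,0,0.5]
    - [120,160,0,0,0.5]
    - [144,192,0,0,0.5]

```text
time_s: 20.22
tool_pos: [0.8035, -0.4173, 0.3201]
eef_rot: [[0.905, 0.42, 0.07], [0.421, -0.907, 0.005], [0.066, 0.025, -0.998]]
ft_force: [-0.2, -0.7, -0.1]
finger_gap: 0.0438
finger_force: 0.0
```

Run:
```python
from h import *
s=arm.get_obs(); print(s['tool_pos'],s['eef_rot'].round(3),s['joints'].round(1),s['time_s'])
```

```text
[ 0.80353419 -0.41729131  0.32008482] [[ 0.905  0.42   0.07 ]
 [ 0.421 -0.907  0.005]
 [ 0.066  0.025 -0.998]] [ 23.3  58.7  18.9  12.3 -19.3 106.1 -38.3] 20.2167
```

The tool tilts outward about 4° when joint 6 saturates. I'll push further out and up to see how much tilt it gives and whether it stays.

Request:
drive_tool:
  rows:
    - [0,0,-40,0,0.5]
    - [0,0,-80,0,0.5]
    - [0,0,-120,0,0.5]
    - [0,0,-160,0,0.5]
    - [0,0,-200,0,0.5]
    - [0,0,-240,0,0.5]
    - [0,0,-280,0,0.5]
    - [0,0,-320,0,0.5]

```text
time_s: 20.88
tool_pos: [0.7495, -0.4004, 0.4185]
eef_rot: [[0.913, 0.398, 0.086], [0.402, -0.915, -0.036], [0.064, 0.068, -0.996]]
ft_force: [-0.8, -0.3, 0.7]
finger_gap: 0.0438
finger_force: 0.0
```

Request:
drive_tool:
  rows:
    - [0,0,0,0,0.5]
    - [0,0,0,0,0.5]
    - [0,0,0,0,0.5]

```text
time_s: 21.13
tool_pos: [0.752, -0.3983, 0.4219]
eef_rot: [[0.911, 0.402, 0.094], [0.406, -0.913, -0.035], [0.072, 0.07, -0.995]]
ft_force: [0.7, -0.3, -1.1]
finger_gap: 0.0442
finger_force: 0.0
```

Run:
```python
from h import *
s=arm.get_obs(); print(s['tool_pos'],s['eef_rot'].round(3),s['joints'].round(1),s['time_s'])
```

```text
[ 0.75203975 -0.39828817  0.42192484] [[ 0.911  0.402  0.094]
 [ 0.406 -0.913 -0.035]
 [ 0.072  0.07  -0.995]] [ 21.7  47.3  16.   21.5 -13.4 106.1 -38.5] 21.1333
```

Request:
drive_tool:
  rows:
    - [-24,-32,0,0,0.5]
    - [-48,-64,0,0,0.5]
    - [-72,-96,0,0,0.5]
    - [-96,-128,0,0,0.5]
    - [-120,-160,0,0,0.5]
    - [-120,-160,0,0,0.5]
    - [-120,-160,0,0,0.5]

```text
time_s: 21.72
tool_pos: [0.5746, -0.2991, 0.4023]
eef_rot: [[0.911, 0.401, 0.092], [0.406, -0.913, -0.034], [0.071, 0.068, -0.995]]
ft_force: [0.9, -0.7, 1.2]
finger_gap: 0.0437
finger_force: 0.0
```

Run:
```python
from h import *
s=arm.get_obs(); print(s['tool_pos'],s['eef_rot'].round(3),s['joints'].round(1),s['time_s'])
```

```text
[ 0.5746245  -0.29908999  0.40225913] [[ 0.911  0.401  0.092]
 [ 0.406 -0.913 -0.034]
 [ 0.071  0.068 -0.995]] [ 11.9  16.8  16.2  73.5  -5.3  84.7 -38.7] 21.7167
```

Tilt persists: the commanded pose keeps it. So I can build up the needed tilt at the edge of reach. I'll do this on the tool block's azimuth, well above the bar, and align the finger line with the row of slots.

Request:
drive_tool:
  rows:
    - [10,-9,-30,0,0.5]
    - [30,-27,-65,0.05,0.5]
    - [60,-54,-98,0.1,0.5]
    - [88,-80,-98,0.15,0.5]
    - [116,-105,-98,0.2,0.5]
    - [144,-130,-98,0.27,0.5]
    - [172,-156,-98,0.27,0.5]
    - [200,-181,-98,0.27,0.5]
    - [228,-207,-98,0.27,0.5]
    - [250,-227,-98,0.27,0.5]

```text
time_s: 22.55
tool_pos: [0.7077, 0.0154, 0.499]
eef_rot: [[0.985, 0.147, 0.091], [0.15, -0.988, -0.035], [0.085, 0.048, -0.995]]
ft_force: [1.1, -0.6, 0.2]
finger_gap: 0.0439
finger_force: 0.0
```

```bash
cat > st.py <<'E'
from h import *
import sys
s=arm.get_obs(); R=s['eef_rot']; print(s['tool_pos'].round(4),'\n',R.round(3),s['joints'].round(1),round(s['time_s'],2),'gap',s['finger_gap'],s['finger_force'],s['ft_force'].round(1))
b=np.radians(8.2); X=np.array([np.cos(b),np.sin(b),0]); Y=np.array([-np.sin(b),np.cos(b),0])
print('tilt out',np.degrees(np.arctan2(R[:,2]@X,-R[2,2])),'side',np.degrees(np.arcsin(R[:,2]@Y)),'tooly.Y',R[:,1]@Y,'tooly.X',R[:,1]@X)
if len(sys.argv)>3: print('shift',goto(s,[float(x) for x in sys.argv[1:4]]))
E
python3 st.py .74 .12 .5
```

```text
[0.7077 0.0154 0.499 ] 
 [[ 0.985  0.147  0.091]
 [ 0.15  -0.988 -0.035]
 [ 0.085  0.048 -0.995]] [-13.1  26.6  13.4  47.   -3.9 101.9 -83.8] 22.55 gap 0.04390463177489017 0.0 [ 1.1 -0.6  0.2]
tilt out 4.877884057418059 side -2.7186066893124554 tooly.Y -0.9988412035691749 tooly.X 0.0041053814040635335
shift [ 47.6 -98.6  -1.7]
```

Request:
drive_tool:
  rows:
    - [16,-33,0,0,0.5]
    - [32,-66,-20,0,0.5]
    - [48,-98,-40,0,0.5]
    - [60,-98,-80,0,0.5]
    - [60,-98,-120,0,0.5]
    - [60,-98,-160,0,0.5]
    - [60,-98,-200,0,0.5]
    - [60,-98,-240,0,0.5]
    - [60,-98,-280,0,0.5]
    - [60,-98,-320,0,0.5]

```text
time_s: 23.38
tool_pos: [0.6806, 0.1465, 0.7752]
eef_rot: [[0.852, 0.155, 0.501], [0.11, -0.987, 0.12], [0.513, -0.047, -0.857]]
ft_force: [5.6, 8.8, -5.8]
finger_gap: 0.0436
finger_force: 0.0
```

```bash
python3 st.py
```

```text
[0.6806 0.1465 0.7752] 
 [[ 0.852  0.155  0.501]
 [ 0.11  -0.987  0.12 ]
 [ 0.513 -0.047 -0.857]] [-33.5  21.2  45.7  25.7 -26.1 106.1 -90.3] 23.38 gap 0.04357057981240111 0.0 [ 5.6  8.8 -5.8]
tilt out 30.86997063506904 side 2.7195393920869027 tooly.Y -0.998788733264005 tooly.X 0.013143998198018614
```

Tilt is now 31° outward with the finger line on the slot row, which suits the 28° pestle. Next is a standoff in front of the bar on the pestle's axis, plus a measurement of the pestle's end.

```bash
python3 st.py .431 .05 .515
python3 - <<'E'
from h import *
D={n:cam(n) for n in('scene','top')}
r=[]
for n in D:
    im=D[n]['img'].astype(int); m=((im[:,:,0]>110)&(im[:,:,1]<50)&(im[:,:,2]<60)).astype(np.uint8)
    if n=='scene': m[:, :290]=0; m[:,340:]=0; m[:200]=0; m[285:]=0
    else: m[:, :215]=0; m[:,290:]=0; m[:165]=0; m[215:]=0
    p=np.argwhere(m)[:,::-1]; print(n,len(p),p.min(0),p.max(0),p.mean(0))
    if n=='scene':
        e=p[p[:,1]<p[:,1].min()+7].mean(0)
    else: e=p[p[:,1]>p[:,1].max()-6].mean(0)
    print(e); r.append(ray(D[n],e))
    F=np.array([.7005,.1021,.028]); a=np.array([-.4647,-.067,.883])
    P=np.array([F+a*s for s in(.115,.17,.218,.23)])
    print(cv2.projectPoints(P,np.array(D[n]['rvec'],float),np.array(D[n]['tvec'],float),np.array(D[n]['camera_matrix']),None)[0].reshape(-1,2).round(1).tolist())
print(tri(r), P[2])
E
```

```text
[0.6806 0.1465 0.7752] 
 [[ 0.852  0.155  0.501]
 [ 0.11  -0.987  0.12 ]
 [ 0.513 -0.047 -0.857]] [-33.5  21.2  45.7  25.7 -26.1 106.1 -90.3] 23.38 gap 0.04357057981240111 0.0 [ 5.6  8.8 -5.8]
tilt out 30.86997063506904 side 2.7195393920869027 tooly.Y -0.998788733264005 tooly.X 0.013143998198018614
shift [-356.6   68.7   86.6]
scene 31 [315 246] [319 258] [316.58064516 252.06451613]
[316.41176471 249.52941176]
[[315.8, 254.4], [314.2, 235.1], [312.9, 217.9], [312.5, 213.5]]
top 26 [238 183] [245 198] [241.19230769 193.53846154]
[241.3 196.2]
[[242.0, 183.9], [242.0, 189.1], [242.0, 194.0], [242.0, 195.2]]
[0.61320581 0.09872554 0.11351742] [0.5991954 0.087494  0.220494 ]
```

Request:
drive_tool:
  rows:
    - [-36,7,9,0,0.5]
    - [-72,14,17,0,0.5]
    - [-108,21,26,0,0.5]
    - [-144,28,35,0,0.5]
    - [-180,34,43,0,0.5]
    - [-216,41,52,0,0.5]
    - [-252,48,61,0,0.5]
    - [-288,55,70,0,0.5]
    - [-324,62,79,0,0.5]
    - [-357,69,87,0,0.5]

```text
time_s: 24.32
tool_pos: [0.5091, 0.0624, 0.613]
eef_rot: [[0.845, 0.121, 0.521], [0.083, -0.992, 0.095], [0.528, -0.037, -0.848]]
ft_force: [0.1, -0.7, 1.1]
finger_gap: 0.0438
finger_force: 0.0
```

```bash
python3 st.py .581 .0885 .258
```

```text
[0.5091 0.0624 0.613 ] 
 [[ 0.845  0.121  0.521]
 [ 0.083 -0.992  0.095]
 [ 0.528 -0.037 -0.848]] [ -38.7  -16.5   15.7   85.6   11.    78.8 -105.2] 24.32 gap 0.04381210685490662 0.0 [ 0.1 -0.7  1.1]
tilt out 31.97195472695696 side 1.1283318162381724 tooly.Y -0.9990811033696397 tooly.X -0.021880372548375337
shift [-124.7   -4.2  341.1]
```

Request:
drive_tool:
  rows:
    - [-20,-1,30,0,0.5]
    - [-40,-2,60,0,0.5]
    - [-60,-3,90,0,0.5]
    - [-80,-4,120,0,0.5]
    - [-100,-4,150,0,0.5]
    - [-120,-4,180,0,0.5]
    - [-125,-4,215,0,0.5]
    - [-125,-4,245,0,0.5]
    - [-125,-4,260,0,0.5]
    - [-125,-4,260,0,0.5]

```text
time_s: 25.15
tool_pos: [0.5391, 0.0794, 0.3228]
eef_rot: [[0.849, 0.118, 0.516], [0.081, -0.992, 0.094], [0.523, -0.038, -0.852]]
ft_force: [-0.1, 0.1, 0.7]
finger_gap: 0.0439
finger_force: 0.0
```

```bash
python3 st.py .5816 .0884 .2586
python3 - <<'E'
from h import *
s=arm.get_obs(); D={n:cam(n) for n in('scene','wrist')}
R=s['eef_rot'];t=s['tool_pos']; c=D['scene']
P=np.array([t,t-.03*R[:,2],t+[0,0,.03]]); print(cv2.projectPoints(P,np.array(c['rvec'],float),np.array(c['tvec'],float),np.array(c['camera_matrix']),None)[0].reshape(-1,2).round(1).tolist())
a=cv2.resize(c['img'][120:280,220:380],(400,400),interpolation=cv2.INTER_CUBIC); b=cv2.resize(D['wrist']['img'][0:400,80:480],(400,400))
cv2.imwrite('pics/c8.png',np.hstack([a,b])[:,:,::-1])
E
```

```text
[0.5391 0.0794 0.3228] 
 [[ 0.849  0.118  0.516]
 [ 0.081 -0.992  0.094]
 [ 0.523 -0.038 -0.852]] [ -0.5  -9.5 -12.6 118.5  -0.7  39.2 -97. ] 25.15 gap 0.04391412215745851 0.0 [-0.1  0.1  0.7]
tilt out 31.594870840825273 side 1.141685412088262 tooly.Y -0.9989618559559984 tooly.X -0.02447061426057329
shift [ 3.2 -1.5 77.4]
[[309.1, 173.7], [307.8, 162.3], [309.5, 164.1]]
```

View pics/c8.png

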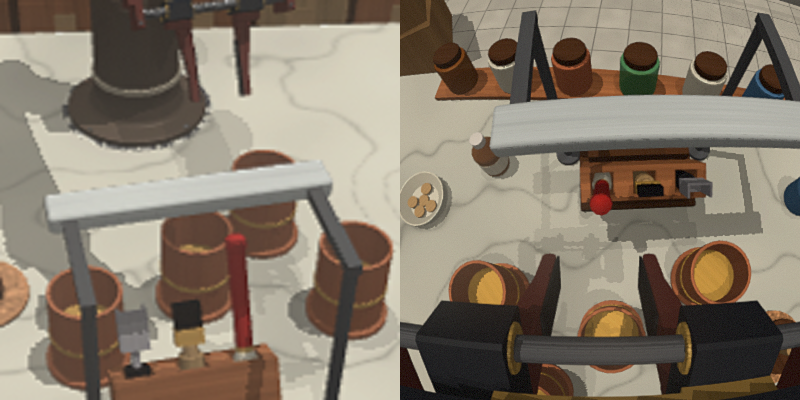

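Left crop (scene): fingertips at about (193,100) and (243,92), roughly 35–38 mm short of the reported TCP. Right crop (wrist): the red end at (600,203) sits midway between the fingers, with the bar clear above. Checking the wrist prediction now.

Run:
```python
from h import *
s=arm.get_obs(); d=cam('wrist'); K=np.array(d['camera_matrix'])
im=d['img'].astype(int); m=((im[:,:,0]>130)&(im[:,:,1]<60)&(im[:,:,2]<60)); m[:, :200]=0;m[:,350:]=0;m[:150]=0
n,l,st,c=cv2.connectedComponentsWithStats(m.astype(np.uint8)); i=1+st[1:,4].argmax(); print(st[i],c[i])
T=np.linalg.inv(np.array(d['tool_from_camera'])); R=s['eef_rot']
a=np.array([-.4647,-.067,.883])
def proj(w):
    p=(T@np.append(R.T@(w-s['tool_pos']),1))[:3]; th=np.arctan2(np.hypot(*p[:2]),p[2]); return (K[:2,:2]@(p[:2]/np.hypot(*p[:2])*th)+K[:2,2]).round(1)
F=np.array([.7005,.1045,.028])
for q in(.12,.17,.218,.23): print(q,proj(F+a*q),(1000*R.T@(F+a*q-s['tool_pos'])).round(1))
```

```text
[271 196  20  16 231] [279.96969697 203.16017316]
0.12 [282.3 188.6] [-12.    3.8 220.4]
0.17 [281.7 195.2] [ -8.6   2.6 170.5]
0.218 [281.  203.4] [ -5.3   1.5 122.7]
0.23 [280.8 205.8] [ -4.5   1.3 110.7]
```

The prediction matches the view within a pixel. I'm advancing along the tool axis onto the handle.

Request:
drive_tool:
  rows:
    - [-4,1.5,20,0,0.47]
    - [-8,1.5,45,0,0.47]
    - [-8,1.5,70,0,0.47]
    - [-8,1.5,95,0,0.47]
    - [-8,1.5,120,0,0.47]
    - [-8,1.5,140,0,0.47]
    - [-8,1.5,160,0,0.47]
    - [-8,1.5,175,0,0.47]
    - [-8,1.5,185,0,0.47]
    - [-8,1.5,185,0,0.47]

```text
time_s: 26.13
tool_pos: [0.6302, 0.0966, 0.1671]
eef_rot: [[0.844, 0.121, 0.523], [0.083, -0.992, 0.096], [0.53, -0.037, -0.847]]
ft_force: [-0.1, -0.1, -0.5]
finger_gap: 0.041
finger_force: 0.0
```

Request:
drive_tool:
  rows:
    - [0,0,6,0,0.47]
    - [0,0,12,0,0.47]
    - [0,0,18,0,0.47]
    - [0,0,24,0,0.47]
    - [0,0,28,0,0.47]
    - [0,0,28,0,0.47]

```text
time_s: 26.63
tool_pos: [0.6443, 0.0995, 0.1435]
eef_rot: [[0.844, 0.121, 0.523], [0.083, -0.992, 0.096], [0.53, -0.038, -0.847]]
ft_force: [-0.6, 0.8, 0.3]
finger_gap: 0.0412
finger_force: 0.0
```

```bash
python3 st.py
python3 - <<'E'
from h import *
d=cam('wrist');c=cam('scene')
a=cv2.resize(c['img'][130:290,230:390],(400,400),interpolation=cv2.INTER_CUBIC); b=cv2.resize(d['img'][0:400,80:480],(400,400))
cv2.imwrite('pics/c9.png',np.hstack([a,b])[:,:,::-1])
E
```

```text
[0.6443 0.0995 0.1435] 
 [[ 0.844  0.121  0.523]
 [ 0.083 -0.992  0.096]
 [ 0.53  -0.038 -0.847]] [  -6.2   13.5   -9.3  122.    19.3   13.3 -115.8] 26.63 gap 0.041213186850226326 0.0 [-0.6  0.8  0.3]
tilt out 32.0945302815772 side 1.1766243777385514 tooly.Y -0.999062907292564 tooly.X -0.021381992314062973
```

View pics/c9.png

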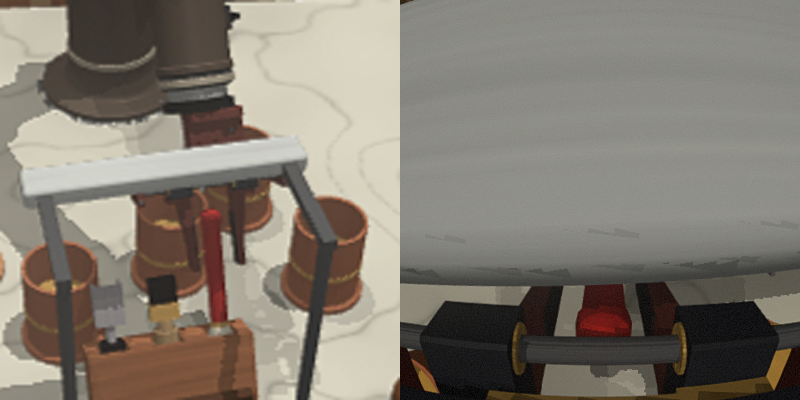

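The fingers straddle the red handle (left crop, tips at about (195,270) and (240,262)) and the bar is clear. I'm closing at 60 N.

Request:
drive_tool:
  rows:
    - [0,0,0,0,0]
    - [0,0,0,0,0]
    - [0,0,0,0,0]
    - [0,0,0,0,0]
    - [0,0,0,0,0]
    - [0,0,0,0,0]
    - [0,0,0,0,0]
  newtons: 60

```text
time_s: 27.32
tool_pos: [0.6445, 0.0991, 0.1445]
eef_rot: [[0.843, 0.121, 0.524], [0.083, -0.992, 0.096], [0.531, -0.038, -0.846]]
ft_force: [-1.9, -2.1, 2.4]
finger_gap: 0.0217
finger_force: 60.0
```

Request:
drive_tool:
  rows:
    - [0.7,-0.2,-10,0,0]
    - [1.7,-0.5,-25,0,0]
    - [2.8,-1,-40,0,0]
    - [4,-1.3,-57,0,0]
    - [5.2,-1.7,-75,0,0]
    - [6.5,-2.2,-92,0,0]
    - [7.7,-2.6,-110,0,0]
    - [9,-3,-130,0,0]
    - [10,-3.3,-140,0,0]
    - [10,-3.3,-140,0,0]

```text
time_s: 28.15
tool_pos: [0.579, 0.0904, 0.2708]
eef_rot: [[0.841, 0.122, 0.526], [0.083, -0.992, 0.097], [0.534, -0.037, -0.845]]
ft_force: [-0.1, 0.6, -1.6]
finger_gap: 0.0217
finger_force: 60.0
```

```bash
python3 st.py
```

```text
[0.579  0.0904 0.2708] 
 [[ 0.841  0.122  0.526]
 [ 0.083 -0.992  0.097]
 [ 0.534 -0.037 -0.845]] [   1.3   -2.5  -16.   120.1    3.4   30.1 -101. ] 28.15 gap 0.021690096902596587 59.99945783056319 [-0.1  0.6 -1.6]
tilt out 32.336492288866644 side 1.1717179693714461 tooly.Y -0.9990762915198258 tooly.X -0.021009739002161867
```

The pestle is out. I'll carry it to above the pot.

Request:
drive_tool:
  rows:
    - [-12,-3,-19,0,0]
    - [-23,-6,-38,0,0]
    - [-31,-28,-42,0,0]
    - [-39,-53,-46,0,0]
    - [-47,-78,-51,0,0]
    - [-55,-103,-56,0,0]
    - [-63,-128,-60,0,0]
    - [-72,-153,-65,0,0]
    - [-81,-176,-68,0,0]
    - [-81,-176,-68,0,0]

```text
time_s: 28.98
tool_pos: [0.4514, 0.2564, 0.2889]
eef_rot: [[0.843, 0.128, 0.523], [0.088, -0.991, 0.101], [0.531, -0.039, -0.847]]
ft_force: [0.5, 0.6, -2.6]
finger_gap: 0.0216
finger_force: 60.0
```

Request:
drive_tool:
  rows:
    - [0,0,0,0,0]
    - [0,0,0,0,0]
    - [0,0,0,0,0]

```text
time_s: 29.23
tool_pos: [0.4541, 0.2503, 0.2887]
eef_rot: [[0.844, 0.12, 0.523], [0.082, -0.992, 0.095], [0.53, -0.038, -0.847]]
ft_force: [-0.4, -0.4, -1.0]
finger_gap: 0.0215
finger_force: 60.0
```

```bash
python3 st.py
python3 - <<'E'
from h import *
D={n:cam(n) for n in('scene','top','wrist')}; s=arm.get_obs()
f=lambda v: np.round(v,4).tolist()
R={}
for q in('mortar_rim','pestle_foot','pestle_mid'):
  for n in D:
    for x in arm.pinpoint(q,n):
        r=wray(D[n],x['position'],s) if n=='wrist' else ray(D[n],x['position'])
        z={'mortar_rim':.115,'pestle_foot':.175,'pestle_mid':.275}[q]
        p=r[0]+r[1]*(z-r[0][2])/r[1][2]
        print(q,n,round(x['p'],2),np.round(x['position'],1),f(p)); R.setdefault(q,[]).append((n,r,p))
import itertools
for q in R:
  for A,B in itertools.combinations(R[q],2):
    if A[0]!=B[0]:
        p=tri([A[1],B[1]]); res=np.linalg.norm(np.cross(p-A[1][0],A[1][1]))
        if res<.008: print(q,A[0],B[0],f(p),round(res,4))
a=cv2.resize(D['scene']['img'][110:270,280:440],(400,400),interpolation=cv2.INTER_CUBIC); b=cv2.resize(D['wrist']['img'][0:400,80:480],(400,400))
cv2.imwrite('pics/c10.png',np.hstack([a,b])[:,:,::-1])
E
```

```text
[0.4541 0.2503 0.2887] 
 [[ 0.844  0.12   0.523]
 [ 0.082 -0.992  0.095]
 [ 0.53  -0.038 -0.847]] [  -0.9   -9.7  -40.9  121.8   16.5   39.2 -137.1] 29.23 gap 0.02153001273180279 59.999432153999805 [-0.4 -0.4 -1. ]
tilt out 32.07669034002033 side 1.131108636390661 tooly.Y -0.999030452129682 tooly.X -0.022874800640128135
mortar_rim scene 0.96 [326.3 185.5] [0.3203, 0.1665, 0.115]
mortar_rim scene 0.86 [295.5 211. ] [0.4458, 0.054, 0.115]
mortar_rim scene 0.6 [253.8 231.7] [0.5328, -0.0754, 0.115]
mortar_rim scene 0.59 [359.8 220.4] [0.4996, 0.2451, 0.115]
mortar_rim top 0.88 [216.1 297.7] [0.314, 0.1629, 0.115]
mortar_rim top 0.76 [301.1 218.5] [0.5477, -0.0817, 0.115]
mortar_rim top 0.68 [253.4 250.3] [0.452, 0.0577, 0.115]
mortar_rim top 0.66 [189.3 240.8] [0.4778, 0.2465, 0.115]
mortar_rim wrist 0.91 [284.6 244.7] [0.4823, 0.2543, 0.115]
mortar_rim wrist 0.87 [434.1 285.4] [0.4493, 0.0598, 0.115]
mortar_rim wrist 0.74 [519.6 218.8] [0.5525, -0.0871, 0.115]
mortar_rim wrist 0.56 [536.1 304.8] [0.4271, -0.1204, 0.115]
pestle_foot scene 0.8 [363.8 204.9] [0.4986, 0.2501, 0.175]
pestle
[... 613 characters left out ...]
031
mortar_rim scene wrist [0.5477, -0.0748, 0.1293] 0.0003
mortar_rim scene top [0.4796, 0.2503, 0.0968] 0.0007
mortar_rim scene wrist [0.4841, 0.2524, 0.1006] 0.0026
mortar_rim top wrist [0.5482, -0.0809, 0.1227] 0.0017
mortar_rim top wrist [0.451, 0.0579, 0.111] 0.0014
mortar_rim top wrist [0.4304, 0.0501, 0.3008] 0.0068
mortar_rim top wrist [0.4845, 0.2541, 0.0803] 0.0037
mortar_rim top wrist [0.4429, 0.1894, 0.445] 0.0028
pestle_foot scene top [0.5046, 0.2504, 0.1802] 0.002
pestle_foot scene wrist [0.4954, 0.2548, 0.1721] 0.0036
pestle_foot top wrist [0.5113, 0.2631, 0.1139] 0.0021
pestle_mid scene wrist [0.4475, 0.2416, 0.2838] 0.006
pestle_mid top wrist [0.4455, 0.2465, 0.3122] 0.0004
```

View pics/c10.png

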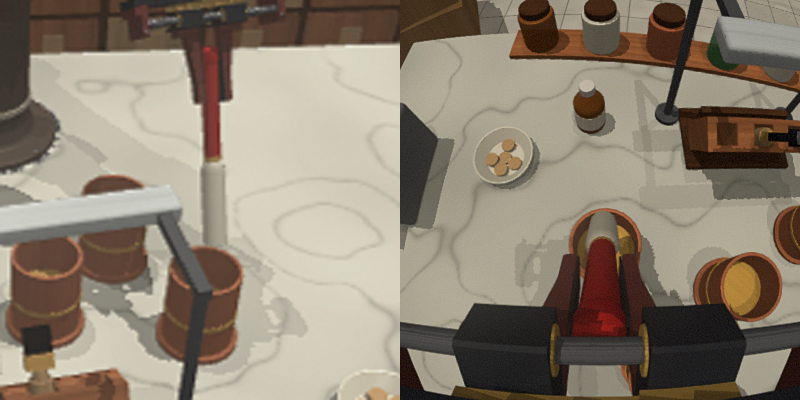

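The pestle hangs white head down over the pot's mouth (left crop, foot at (213,240) above the rim centre at about (205,270)). It leans about 26–28°, which fits the bore if the foot enters 23 mm behind centre. I'm lowering it straight down.

Request:
drive_tool:
  rows:
    - [-6,0,14,0,0]
    - [-17,1,30,0,0]
    - [-28,1.5,47,0,0]
    - [-35,2,60,0,0]
    - [-43,2.5,72,0,0]
    - [-51,3,84,0,0]
    - [-51,3,84,0,0]

```text
time_s: 30.42
tool_pos: [0.4539, 0.2513, 0.1884]
eef_rot: [[0.845, 0.121, 0.52], [0.084, -0.992, 0.095], [0.528, -0.037, -0.849]]
ft_force: [-0.5, -0.5, -2.4]
finger_gap: 0.0215
finger_force: 60.0
```

```bash
python3 st.py
python3 - <<'E'
from h import *
D={n:cam(n) for n in('scene','top','wrist')}
for n in D:
  for q in('mortar_rim','pestle_mid'): print(n,q,[(round(x['p'],2),np.round(x['position'],1).tolist(),(atz(D[n],x['position'],.115 if q[0]=='m' else .18).round(3).tolist() if n!='wrist' else watz(D[n],x['position'],arm.get_obs(),.115 if q[0]=='m' else .18).round(3).tolist())) for x in arm.pinpoint(q,n)])
E
```

```text
[0.4539 0.2513 0.1884] 
 [[ 0.845  0.121  0.52 ]
 [ 0.084 -0.992  0.095]
 [ 0.528 -0.037 -0.849]] [   2.1   -0.   -49.6  130.1   40.2   29.7 -163.1] 30.42 gap 0.0214841503561907 60.000605997629464 [-0.5 -0.5 -2.4]
tilt out 31.919612638377085 side 1.133745266180167 tooly.Y -0.9990925512736213 tooly.X -0.021566018219783975
scene mortar_rim [(0.84, [298.3, 212.0], [0.451, 0.062, 0.115]), (0.8, [325.8, 184.8], [0.316, 0.165, 0.115]), (0.78, [252.7, 233.3], [0.539, -0.079, 0.115]), (0.72, [365.7, 216.1], [0.481, 0.267, 0.115])]
scene pestle_mid [(0.78, [357.7, 194.5], [0.455, 0.24, 0.18])]
top mortar_rim [(0.93, [220.2, 294.7], [0.323, 0.151, 0.115]), (0.93, [252.6, 253.7], [0.442, 0.06, 0.115]), (0.92, [299.5, 217.0], [0.552, -0.077, 0.115]), (0.82, [185.5, 239.5], [0.481, 0.258, 0.115])]
top pestle_mid [(0.67, [184.5, 250.5], [0.444, 0.248, 0.18])]
wrist mortar_rim [(0.76, [472.4, 281.0], [0.45, 0.063, 0.115]), (0.57, [284.3, 227.5], [0.484, 0.255, 0.115])]
wrist pestle_mid [(0.97, [282.9, 252.1], [0.452, 0.25, 0.18])]
```

Joint 7 is nearly at its limit. The pestle lies almost along the tool axis, so a small turn about tool z frees it safely.

Request:
drive_tool:
  rows:
    - [0,0,0,-0.08,0]
    - [0,0,0,-0.17,0]
    - [0,0,0,-0.26,0]
    - [0,0,0,-0.35,0]
    - [0,0,0,-0.35,0]

```text
time_s: 31.28
tool_pos: [0.4552, 0.2524, 0.1914]
eef_rot: [[0.749, 0.406, 0.524], [0.422, -0.902, 0.096], [0.512, 0.149, -0.846]]
ft_force: [-0.2, 0.2, -1.7]
finger_gap: 0.0214
finger_force: 60.0
```

```bash
python3 st.py .4539 .2513 .1484
```

```text
[0.4552 0.2524 0.1914] 
 [[ 0.749  0.406  0.524]
 [ 0.422 -0.902  0.096]
 [ 0.512  0.149 -0.846]] [   1.9   -0.3  -49.4  129.9   40.    29.7 -142.6] 31.28 gap 0.021448908478793414 59.99830211978406 [-0.2  0.2 -1.7]
tilt out 32.17712587196246 side 1.1811923040604784 tooly.Y -0.95032425302834 tooly.X 0.2733658954780158
shift [-23.5  -6.   35.6]
```

Request:
drive_tool:
  rows:
    - [-5,-1.5,8.5,0,0]
    - [-10,-3,17,0,0]
    - [-15.4,-4.5,25.4,0,0]
    - [-19,-5.5,32,0,0]
    - [-23,-6.7,38,0,0]
    - [-23,-6.7,38,0,0]

```text
time_s: 31.78
tool_pos: [0.4545, 0.252, 0.1449]
eef_rot: [[0.753, 0.401, 0.522], [0.416, -0.904, 0.096], [0.511, 0.145, -0.848]]
ft_force: [-0.4, -0.5, -2.6]
finger_gap: 0.0217
finger_force: 60.0
```

Request:
drive_tool:
  rows:
    - [-1,-0.3,1.7,0,0]
    - [-2,-0.6,3.4,0,0]
    - [-3,-0.9,5.1,0,0]
    - [-4,-1.2,6.8,0,0]
    - [-4,-1.2,6.8,0,0]

```text
time_s: 32.2
tool_pos: [0.4553, 0.2525, 0.1384]
eef_rot: [[0.751, 0.402, 0.524], [0.417, -0.904, 0.096], [0.512, 0.146, -0.846]]
ft_force: [0.3, -0.0, -1.7]
finger_gap: 0.0216
finger_force: 60.0
```

```bash
python3 st.py
```

```text
[0.4553 0.2525 0.1384] 
 [[ 0.751  0.402  0.524]
 [ 0.417 -0.904  0.096]
 [ 0.512  0.146 -0.846]] [ -10.7    5.7  -39.9  134.1   58.9   27.6 -163.5] 32.2 gap 0.02157691021334942 59.999985275790095 [ 0.3 -0.  -1.7]
tilt out 32.16896438808041 side 1.1775038927312975 tooly.Y -0.9518453141259464 tooly.X 0.2694007458250703
```

Request:
drive_tool:
  rows:
    - [0,0,0,-0.08,0]
    - [0,0,0,-0.17,0]
    - [0,0,0,-0.26,0]
    - [0,0,0,-0.35,0]
    - [0,0,0,-0.35,0]

```text
time_s: 32.62
tool_pos: [0.4553, 0.2527, 0.1387]
eef_rot: [[0.564, 0.638, 0.524], [0.705, -0.703, 0.097], [0.43, 0.315, -0.846]]
ft_force: [0.4, -0.0, -2.1]
finger_gap: 0.0217
finger_force: 60.0
```

```bash
python3 st.py .4553 .2525 .1284
```

```text
[0.4553 0.2527 0.1387] 
 [[ 0.564  0.638  0.524]
 [ 0.705 -0.703  0.097]
 [ 0.43   0.315 -0.846]] [  -9.1    5.9  -41.5  134.    59.2   27.8 -143.4] 32.62 gap 0.021744195723183396 59.99827465508133 [ 0.4 -0.  -2.1]
tilt out 32.19166828170375 side 1.196164534832692 tooly.Y -0.7865807385546391 tooly.X 0.5311264757077847
shift [-4.6 -3.1  8.7]
```

Request:
drive_tool:
  rows:
    - [-0.9,-0.6,1.7,0,0]
    - [-1.7,-1.3,3.4,0,0]
    - [-2.6,-1.9,5.1,0,0]
    - [-2.6,-1.9,5.1,0,0]

```text
time_s: 32.95
tool_pos: [0.455, 0.2523, 0.1317]
eef_rot: [[0.568, 0.635, 0.523], [0.702, -0.706, 0.096], [0.43, 0.313, -0.847]]
ft_force: [-0.2, 0.4, -1.6]
finger_gap: 0.0213
finger_force: 60.0
```

Request:
drive_tool:
  rows:
    - [-0.5,-0.3,0.9,0,0]
    - [-0.9,-0.6,1.7,0,0]
    - [-1.3,-0.9,2.5,0,0]
    - [-1.3,-0.9,2.5,0,0]

```text
time_s: 33.28
tool_pos: [0.4554, 0.2529, 0.1296]
eef_rot: [[0.566, 0.636, 0.524], [0.702, -0.705, 0.097], [0.431, 0.313, -0.846]]
ft_force: [-0.8, -0.4, 1.6]
finger_gap: 0.0215
finger_force: 60.0
```

```bash
python3 st.py
python3 - <<'E'
from h import *
D={n:cam(n) for n in('scene','top','wrist')}
for n in D:
  for q,z in(('mortar_rim',.115),('pestle_mid',.115),('pestle_foot',.02)): print(n,q,[(round(x['p'],2),np.round(x['position'],1).tolist(),(atz(D[n],x['position'],z).round(3).tolist() if n!='wrist' else watz(D[n],x['position'],arm.get_obs(),z).round(3).tolist())) for x in arm.pinpoint(q,n)])
m=[D['scene']['img'].astype(int)]
E
```

```text
[0.4554 0.2529 0.1296] 
 [[ 0.566  0.636  0.524]
 [ 0.702 -0.705  0.097]
 [ 0.431  0.313 -0.846]] [ -10.1    7.1  -41.   134.6   62.7   27.7 -147.4] 33.28 gap 0.021463051590125126 60.00173403415829 [-0.8 -0.4  1.6]
tilt out 32.19526350494716 side 1.2135159982220787 tooly.Y -0.7887200455469879 tooly.X 0.5289361658111664
scene mortar_rim [(0.92, [328.0, 187.3], [0.33, 0.171, 0.115]), (0.72, [297.1, 213.5], [0.458, 0.058, 0.115]), (0.69, [254.9, 232.5], [0.536, -0.072, 0.115]), (0.57, [362.9, 219.1], [0.494, 0.256, 0.115])]
scene pestle_mid [(0.52, [359.3, 208.4], [0.444, 0.254, 0.115])]
scene pestle_foot []
top mortar_rim [(0.87, [300.1, 219.4], [0.545, -0.079, 0.115]), (0.72, [253.5, 253.9], [0.441, 0.057, 0.115]), (0.66, [219.1, 293.7], [0.325, 0.155, 0.115]), (0.24, [350.9, 256.8], [0.436, -0.228, 0.115])]
top pestle_mid [(0.54, [191.5, 245.6], [0.464, 0.239, 0.115])]
top pestle_foot [(0.72, [415.5, 190.7], [0.655, -0.449, 0.02]), (0.63, [359.0, 173.6], [0.708, -0.271, 0.02])]
wrist mortar_rim [(0.93, [298.4, 214.7], [0.486, 0.254, 0.115]), (0.76, [417.2, 385.8], [0.452, 0.063, 0.115]), (0.23, [339.6, 84.8], [0.604, 0.304, 0.115])]
wrist pestle_mid [(0.81, [281.8, 254.0], [0.456, 0.244, 0.115]), (0.61, [339.4, 83.5], [0.606, 0.305, 0.115])]
wrist pestle_foot []
```

The foot is on the floor: about 3.5 N of contact, at the expected height. I'll hold briefly, release and back out.

Request:
drive_tool:
  rows:
    - [0,0,0,0,0]
    - [0,0,0,0,0]
    - [0,0,0,0,0.45]
    - [0,0,0,0,0.45]
    - [0,0,0,0,0.45]
    - [0,0,0,0,0.45]
    - [0,0,0,0,0.45]
    - [0,0,0,0,0.45]

```text
time_s: 34.55
tool_pos: [0.455, 0.2522, 0.129]
eef_rot: [[0.567, 0.636, 0.523], [0.702, -0.705, 0.096], [0.43, 0.313, -0.847]]
ft_force: [0.5, -0.1, 0.7]
finger_gap: 0.0399
finger_force: 0.0
```

Request:
drive_tool:
  rows:
    - [0,0,-8,0,0.5]
    - [0,0,-20,0,0.5]
    - [0,0,-35,0,0.5]
    - [0,0,-55,0,0.5]
    - [0,0,-80,0,0.5]
    - [0,0,-110,0,0.5]
    - [0,0,-140,0,0.5]
    - [0,0,-160,0,0.5]
    - [0,0,-160,0,0.5]
    - [0,0,-160,0,0.5]

```text
time_s: 35.38
tool_pos: [0.3709, 0.2379, 0.2654]
eef_rot: [[0.565, 0.637, 0.524], [0.703, -0.704, 0.098], [0.431, 0.313, -0.846]]
ft_force: [0.0, -0.1, -0.5]
finger_gap: 0.0441
finger_force: 0.0
```

```bash
python3 st.py
python3 - <<'E'
from h import *
D={n:cam(n) for n in('scene','top')}
f=lambda v: np.round(v,3).tolist()
for n in D:
  for q,z in(('mortar_rim',.115),('lid_knob',.039),('mat_top',.005),('pestle_mid',.115),('brush_mid',.1),('scoop_mid',.1)): print(n,q,[(round(x['p'],2),f(atz(D[n],x['position'],z))) for x in arm.pinpoint(q,n)])
# lid disc vs mat by mask
for q,z in(('lid_knob',.021),('mat_top',.005)):
  for n in D:
    for x in arm.masks_of(q,n)[:1]:
        e=x['extent']; print(q,n,x['p'],e,f(atz(D[n],((e[0]+e[2])/2,(e[1]+e[3])/2),z)))
a=cv2.resize(D['scene']['img'][120:300,180:420],(800,600),interpolation=cv2.INTER_CUBIC)
cv2.imwrite('pics/c11.png',a[:,:,::-1])
E
```

```text
[0.3709 0.2379 0.2654] 
 [[ 0.565  0.637  0.524]
 [ 0.703 -0.704  0.098]
 [ 0.431  0.313 -0.846]] [ -24.8  -16.8  -27.5  130.8   20.5   41.6 -109.1] 35.38 gap 0.04411574921327818 0.0 [ 0.  -0.1 -0.5]
tilt out 32.169300681690764 side 1.2682061994867786 tooly.Y -0.7880126109647699 tooly.X 0.530221096778827
scene mortar_rim [(0.95, [0.483, 0.262, 0.115]), (0.86, [0.549, -0.079, 0.115]), (0.81, [0.327, 0.158, 0.115]), (0.63, [0.467, 0.062, 0.115]), (0.35, [0.75, -0.39, 0.115])]
scene lid_knob [(0.79, [0.435, -0.242, 0.039]), (0.63, [0.358, 0.273, 0.039])]
scene mat_top [(0.81, [0.434, -0.224, 0.005]), (0.49, [0.715, -0.271, 0.005])]
scene pestle_mid [(0.52, [0.441, 0.245, 0.115])]
scene brush_mid [(0.73, [0.679, 0.038, 0.1]), (0.33, [0.744, -0.401, 0.1])]
scene scoop_mid [(0.76, [0.676, -0.025, 0.1])]
top mortar_rim [(0.98, [0.483, 0.258, 0.115]), (0.95, [0.546, -0.081, 0.115]), (0.87, [0.326, 0.158, 0.115]), (0.66, [0.436, 0.059, 0.115]), (0.29, [0.692, 0.286, 0.115])]
top lid_knob [(0.87, [0.451, -0.232, 0.039])]
top mat_top [(0.76, [0.427, -0.228, 0.005])]
top pestle_mid [(0.8, [0.461, 0.247, 0.115])]
top brush_mid [(0.61, [0.665, 0.037, 0.1])]
top scoop_mid []
lid_knob scene 0.87 [188.2, 224.0, 223.0, 250.4] [0.451, -0.235, 0.021]
lid_knob top 0.96 [334.9, 241.1, 365.7, 279.5] [0.432, -0.24, 0.021]
mat_top scene 0.71 [188.5, 224.5, 231.1, 255.3] [0.448, -0.224, 0.005]
mat_top top 0.72 [324.2, 242.5, 363.0, 283.2] [0.425, -0.221, 0.005]
```

View pics/c11.png

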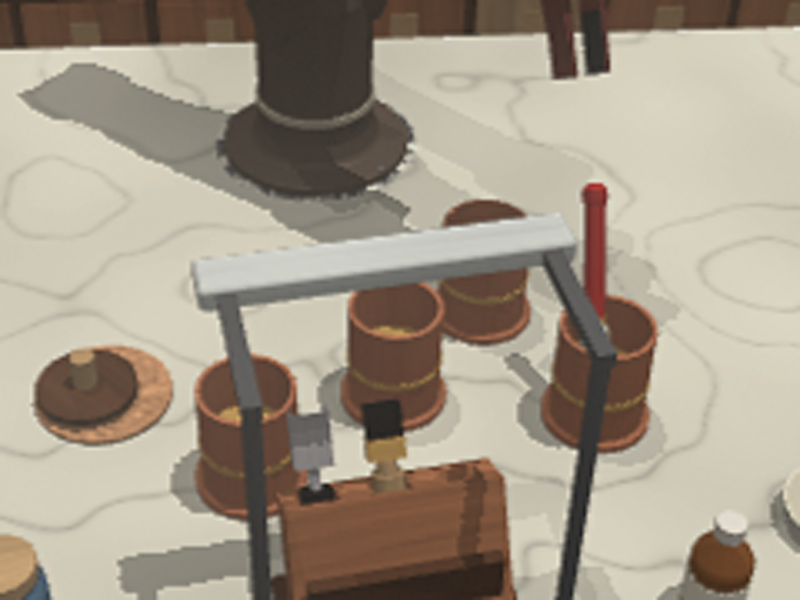

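The pestle stands head down in the upright pot. The lid lies knob up on the mat, about 15 mm off centre by both views (limit 35 mm). The gripper is clear.

```bash
python3 -c "
from cell import arm
print(arm.sign_off())"
```

```text
the job is handed in; nothing more can be done
None
```

The job is handed in: the lid is knob up on the cork mat, about 15 mm off centre (limit 35 mm). The pestle leans head down on the pot's floor, and the pot, brush, scoop and counter items showed no visible shift in the last pictures. The sign-off gave no verdict.

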